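Slide the cover plate out over the riser's end

TASK

The loose steel cover plate lies askew on the blue bench riser. Using the fingers only, push it flat against the aluminium fence and along it, towards the riser end where the open instrument housing stands, until about a third of the plate's length juts out past that end with its edge free to be taken hold of later. Do not pick the plate up or let it tip off, and leave the other things where they are.

Things in the scene. Friction and masses are not known exactly. Their poses are not given: they have to be found in the camera images.
- riser: Fixed blue bench riser (the ledge): 200 mm deep along its x, 300 mm long along its y, flat top 60 mm above the bench. Origin at bench level under its centre; x points away from the robot, y along its length to the left, z up; it may be turned up to 0.25 rad. Its two ends, at y = +150 and -150 mm, are open and 60 mm high. An aluminium fence, 10 mm thick, runs the full length of the far edge and stands 15 mm above the top; its near face is at x = +90 mm.
- cover: Loose steel cover plate, 90 mm along its x, 130 mm long along its y, 6 mm thick, about 0.3 kg, with dark screw heads at the four corners on top (1 mm high). It starts near the middle of the riser's top, turned up to 0.3 rad from it, 20 to 45 mm clear of where it would lie against the fence. Origin at the centre of its underside, z up; flush with the fence its origin is at x = +45 mm of the riser.
- housing: Open aluminium instrument housing, 90 x 130 x 50 mm high, about 0.6 kg, with a green circuit board and a black display inside, standing loose on the bench beyond one end of the riser (left or right, it varies), its centre about 140 mm past that end. It marks which way to push the plate. Origin at the centre of its underside. Leave it alone.
- button_unit: Steel push-button unit, 54 mm diameter, 52 mm high, red button on top, standing loose on the bench beyond the riser's other end, about 140 mm past it. Origin at the centre of its underside. Leave it alone.
- screwdriver: Screwdriver with red handle, 160 mm long, lying loose on the bench between robot and riser, roughly parallel to the riser. Leave it alone.
- relay: Small grey relay block, 30 x 50 x 46 mm high with brass terminals, standing loose on the bench behind the fence. Origin at the centre of its underside. Leave it alone.
Mind the look-alikes: they are no part of the job. Of the things that look like the cover, the middle-sized one is meant.

How it is judged:
By the outcome, as a careful person would: the job done as asked, in the order asked, and still so for the second after the job is handed in, with the robot touching nothing.
It also fails if it takes over 48 s, if anything falls off the work surface, if the arm or the gripper's body presses on something with over 40 N, if the wrist force passes 120 N, or if a joint passes its speed limit or range.

ROBOT

A 6-joint arm with a two-finger parallel gripper is mounted at the origin on the work surface. World frame = base frame: x ahead of the robot, y to its left, z up, the work surface at z = 0. Lengths are in m, angles in rad, forces in N, time in s.
With the tool pointing down it reaches from about 0.35 to 0.875 m from the base axis. Payload 4.2 kg.
Tool frame: the origin (TCP) lies at the very end of the fingers, on their centre line; the grasp point (between the pads) lies 19 mm behind it; z points along the fingers, y is the line along which they close (so a half turn about z gives the same grasp; the last joint's range is limited). The gripper opens to 87 mm and grips with 3 to 60 N. Pads are 19 mm wide; open, the fingers measure 117 mm over their backs; the gripper's body (75 mm by 190 mm) begins 51 mm behind the grasp point.
Start: joints at [1.52, 0.385, 0.008, 0, -1.194, -0.259], TCP at [0.191, 0.595, 0.223] pointing down, gripper open.
Joint ranges: [-3.14, 3.14], [-1.21, 2.06], [-1.07, 1.41], [-3.16, 2.05], [-2.99, -0.16], [-3.1, 3.1]. Speed limits (rad/s): [2.79, 2.79, 3.14, 3.14, 3.14, 3.14].

INTERFACE

Orientations are given as a unit quaternion [x, y, z, w].
In Python, from cell import observe, grab_frame, job_done gives the robot as it stands.
- The arm moves only by the tool step_arm, never from a script. Its argument "rows" is a list of rows, each a list of 2 entries, a list of its own where there are three numbers: the shift along the world's x, y, z in m, then the turn, a rotation vector about the world's x, y, z in rad. In form: [[[tx, ty, tz], [ax, ay, az]], ...]. A call has 1 to 20 rows; each row shifts and turns the commanded pose from where the row before left it; what a row does not reach is not made up. A row lasts 1/10 s, in which the tool goes at most 50 mm and 8.59 degrees, less where a joint would pass 70% of its speed; a pose out of reach is approached as far as the arm can. A call with a gripper value outside its range is refused whole. "fingers" is the closure in counts, from 0 (fully open) to 255 (shut), set as the call begins (left out, the last holds). The fingers move at their own pace and stop on an object; "squeeze" is the grip in N (left out, the last holds). Time passes only in rows, so rows that do not move let the fingers close. It gives the time, the measured TCP pose, the force, the opening and the grip force at its end, in the units of the state.
- observe(): the state, without advancing time (a new reading comes with each control period).
- grab_frame(name): name is "side" or "top" or "wrist"; returns a dict with "image" (420x560x3 uint8, red, green, blue), "fovy" (degrees; the focal length in pixels is half the picture's height over the tangent of half this angle, whatever the lens; pixels are square), "cx", "cy" (the principal point, pixels), "dist" ([k1, k2, p1, p2, k3] as OpenCV has them; the pictures are not rectified), "R" (3x3) and "t" (3): a world point X has camera coordinates R X + t; the wrist camera has in their place "hand_eye" (4x4, takes a point from camera to tool coordinates, whose origin is the TCP and whose axes are the flange's). Camera axes: x right, y down, z forward; pixel columns grow to the right and rows downward; lengths in m; the calibration is good to about 2 mm. A picture is of the moment at which its call begins: read the wrist's pose just before it. There is no depth.
- job_done(): hands the job in; it is judged then, once.
The state is a dict: "clock": time; "q": joint angles; "qd": joint speeds; "effort": joint torques, N m; "ee_pos": TCP position; "orientation": TCP orientation; "contact_force": force on the tool from outside, world axes, zero at the start; "moment": the same for the moment, N m; "grip_width": finger opening in m; "gripper_force": force on a finger pad.
Only numpy, scipy, OpenCV 4.12 (cv2) and the standard library are available. Lean on these libraries where they do the work, as an engineer would, in place of code of your own. Each camera call takes 0.05 s, during which the arm holds its last target. There are 200 camera calls.

## Working session

There is one attempt and no reset: what is moved stays moved. The work goes in short steps, Python scripts to look and compute and a tool call to move; the robot and the scene stay as the last step left them, time stands still between calls to the robot, and variables do not carry over. Pictures are saved under pics/ and viewed, at most 10 in all, crops included, and the job is handed in when it is done.

Besides the shell and the picture viewer there is one more tool, called after ">>>" as a command line: name --argument value ..., lists and objects as JSON in quotes. step_arm: Moves the arm, as the interface text tells. Its arguments: {"type":"object","properties":{"rows":{"type":"array"},"fingers":{"type":"number"},"squeeze":{"type":"number"}},"required":["rows"]}

```bash
mkdir -p pics
cat > h.py <<'E'
import numpy as np, cv2, json
from cell import observe, grab_frame, job_done
def K(f):
    h=f["image"].shape[0]; F=h/2/np.tan(np.radians(f["fovy"])/2)
    return np.array([[F,0,f["cx"]],[0,F,f["cy"]],[0,0,1]])
def ray(f,uv,z):
    """pixels -> world points on plane z"""
    p=cv2.undistortPoints(np.array(uv,float).reshape(-1,1,2),K(f),np.array(f["dist"])).reshape(-1,2)
    R=np.array(f["R"]);t=np.array(f["t"]); c=-R.T@t
    d=np.c_[p,np.ones(len(p))]@R
    return c+d*((z-c[2])/d[:,2])[:,None]
def proj(f,X):
    R=np.array(f["R"]);t=np.array(f["t"],float)
    return cv2.projectPoints(np.array(X,float).reshape(-1,3),cv2.Rodrigues(R)[0],t,K(f),np.array(f["dist"]))[0].reshape(-1,2)
def save(f,name,crop=None,s=1):
    im=f["image"][:,:,::-1]
    if crop: x0,y0,x1,y1=crop; im=im[y0:y1,x0:x1]
    cv2.imwrite("pics/"+name,cv2.resize(im,None,fx=s,fy=s,interpolation=cv2.INTER_CUBIC))
E
python3 - <<'E'
from h import *
import pickle
F={n:grab_frame(n) for n in("top","side")}
pickle.dump(F,open("f0.pkl","wb"))
for n in F: save(F[n],n+"0.png",None,1.4); print(n,F[n]["fovy"],-np.array(F[n]["R"]).T@F[n]["t"])
print(observe())
E
```

```text
top 46.44721933077907 [0.39209418 0.01515034 0.98085753]
side 49.38937781338152 [-0.02399347 -0.61985896  0.78845213]
{'clock': 0.1, 'q': array([ 1.51958865e+00,  3.85470019e-01,  6.79793425e-03, -4.38629645e-04,
       -1.19401722e+00, -2.58590341e-01]), 'qd': array([ 4.85106220e-04, -1.10595243e-03,  2.12163612e-03,  1.95900196e-03,
        9.47342512e-05,  2.06590370e-03]), 'effort': array([-5.45475432e-04, -3.91690028e+01,  1.87935823e+01,  4.23191652e+00,
        1.34914948e-02, -6.82796053e-05]), 'ee_pos': array([0.19036684, 0.59474716, 0.22158815]), 'orientation': array([ 9.88014171e-01, -1.54360164e-01, -1.04792471e-04,  9.62506149e-04]), 'contact_force': array([-0.63662962,  0.01880238,  0.03752827]), 'moment': array([-0.02391303, -0.0483412 , -0.03199764]), 'gripper_force': 0.0, 'grip_width': 0.0868268170343053}
```

View pics/top0.png

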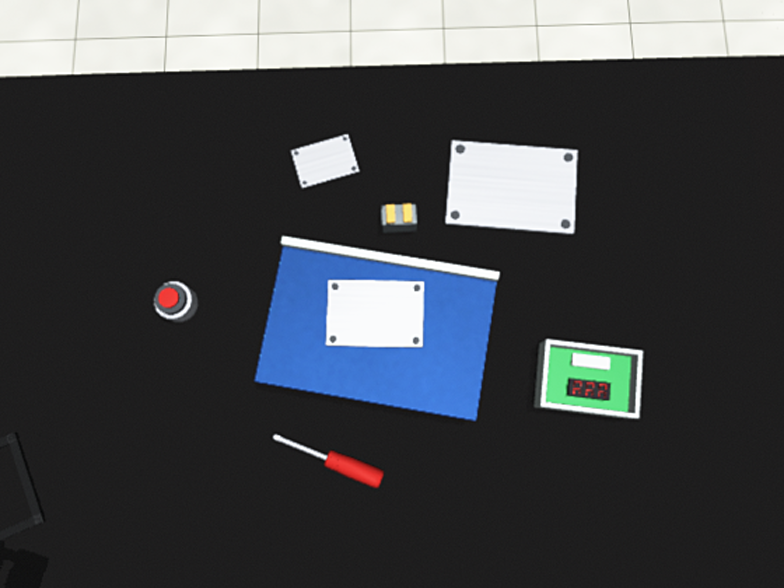

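View pics/side0.png

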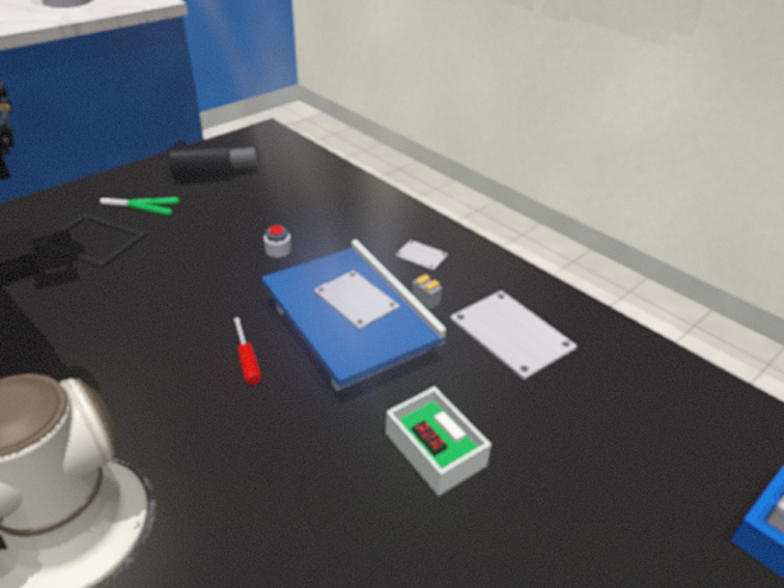

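The top picture shows three plates: a small one at (325,160), a middle-sized one on the riser at (375,313), and a large one at (512,187), all in 1.4x pixels. The middle-sized plate on the riser is the one meant. The fence is on the far edge, the housing is to the right (-y) at (590,378), and the button is to the left. I'll confirm this in a crop.

Run:
```python
from h import *
import pickle
F=pickle.load(open("f0.pkl","rb"))
save(F["top"],"crop1.png",(175,160,365,305),4)
```

```text
(no output)
```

View pics/crop1.png

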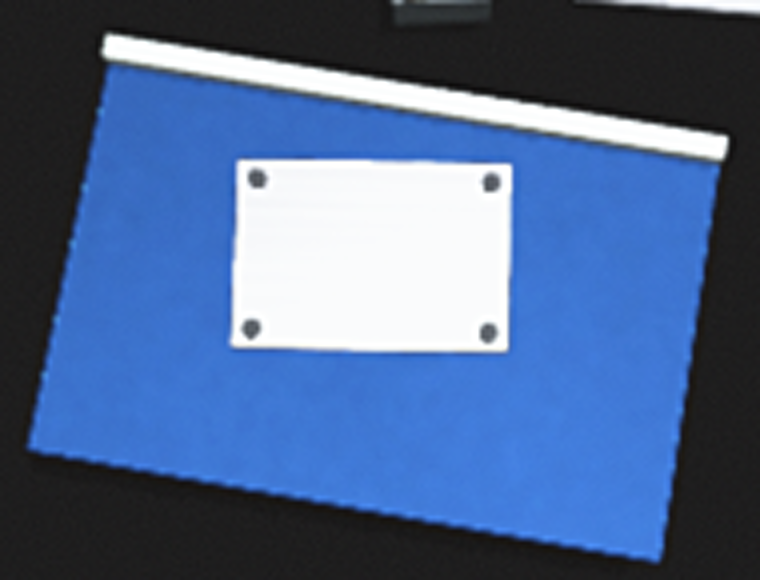

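The crop confirms it: the plate has four screw heads and corners at (237,159), (512,164), (508,352) and (231,347) in crop pixels. The near corners of the riser top are at (28,450) and (661,562). The fence top's far corners are at (104,34) and (729,136), and its front-right corner is at (726,161).

```bash
cat >> h.py <<'E'
def fit(local,world):
    """2D rigid fit: yaw, t with world=R local+t"""
    l=np.array(local)@[1,1j]; w=np.array(world)[:,:2]@[1,1j]
    a=np.vdot(l-l.mean(),w-w.mean()); a/=abs(a); t=w.mean()-a*l.mean()
    return np.angle(a), np.array([t.real,t.imag]), abs(a*l+t-w)
E
python3 - <<'E'
from h import *
import pickle
F=pickle.load(open("f0.pkl","rb"));f=F["top"]
px=lambda c,o=(175,160):(np.array(c)+.5)/4-.5+np.array(o)
r=np.r_[ray(f,px([[28,450],[661,562]]),.06),ray(f,px([[104,34],[729,136],[726,161]]),.075)]
print(r.round(4)); yr,tr,e=fit([[-.1,.15],[-.1,-.15],[.1,.15],[.1,-.15],[.09,-.15]],r); print("riser",yr,tr,e)
c=ray(f,px([[237,159],[512,164],[508,352],[231,347]]),.066); print(c.round(4))
yc,tc,e=fit([[.045,.065],[.045,-.065],[-.045,-.065],[-.045,.065]],c);print("cover",yc,tc,e)
R=np.array([[np.cos(yr),-np.sin(yr)],[np.sin(yr),np.cos(yr)]])
print("cover in riser",(tc-tr)@R,yc-yr, "corners",((c[:,:2]-tr)@R).round(4))
# cross-check riser in side view
g=F["side"]
P=[[-.1,.15,.06],[-.1,-.15,.06],[.1,.15,.075],[.1,-.15,.075]]
W=[np.r_[tr+R@np.array(p[:2]),p[2]] for p in P]
print("side px*1.4",(proj(g,W)*1.4).round(0).tolist())
im=[[588/1.4,378/1.4],[400/1.4,215/1.4]];print("housing,relay",ray(f,im,.05).round(3)); print("button",ray(f,[[168/1.4,297/1.4]],.052))
E
```

```text
[[ 0.4552  0.2153  0.06  ]
 [ 0.3982 -0.0789  0.06  ]
 [ 0.6525  0.1794  0.075 ]
 [ 0.5953 -0.1179  0.075 ]
 [ 0.5832 -0.1159  0.075 ]]
riser -0.19205588206301288 [0.52495188 0.04927631] [3.49900002e-04 3.15874421e-05 2.13312354e-03 1.20019037e-03
 1.62145570e-03]
[[ 0.5915  0.1162  0.066 ]
 [ 0.586  -0.0153  0.066 ]
 [ 0.4961 -0.0109  0.066 ]
 [ 0.5011  0.1191  0.066 ]]
cover -0.04013118190232318 [0.54365746 0.05226863] [8.44692670e-04 8.30849096e-04 5.13489548e-05 2.05483539e-04]
cover in riser [0.01779049 0.00650777] 0.1519247001606897 corners [[ 0.0525  0.0784]
 [ 0.0723 -0.0518]
 [-0.0169 -0.0646]
 [-0.0367  0.064 ]]
side px*1.4 [[260.0, 276.0], [338.0, 378.0], [355.0, 239.0], [444.0, 327.0]]
housing,relay [[ 0.451 -0.233  0.05 ]
 [ 0.686  0.015  0.05 ]]
button [[0.57416017 0.34018424 0.052     ]]
```

>>> step_arm --rows '[[[0.013,-0.026,-0.0036],[0,0,0.006]],[[0.013,-0.026,-0.0036],[0,0,0.006]],[[0.013,-0.026,-0.0036],[0,0,0.006]],[[0.013,-0.026,-0.0036],[0,0,0.006]],[[0.013,-0.026,-0.0036],[0,0,0.006]],[[0.013,-0.026,-0.0036],[0,0,0.006]],[[0.013,-0.026,-0.0036],[0,0,0.006]],[[0.013,-0.026,-0.0036],[0,0,0.006]],[[0.013,-0.026,-0.0036],[0,0,0.006]],[[0.013,-0.026,-0.0036],[0,0,0.006]],[[0.013,-0.026,-0.0036],[0,0,0.006]],[[0.013,-0.026,-0.0036],[0,0,0.006]],[[0.013,-0.026,-0.0036],[0,0,0.006]],[[0.013,-0.026,-0.0036],[0,0,0.006]],[[0.013,-0.026,-0.0036],[0,0,0.006]],[[0.013,-0.026,-0.0036],[0,0,0.006]],[[0.013,-0.026,-0.0036],[0,0,0.006]],[[0.013,-0.026,-0.0036],[0,0,0.006]],[[0.013,-0.026,-0.0036],[0,0,0.006]],[[0,0,0],[0,0,0]]]'

```text
clock: 2.1
ee_pos: [0.4376, 0.0988, 0.1533]
orientation: [0.995, -0.1, -0.001, 0.001]
contact_force: [-0.4, -0.2, -0.6]
grip_width: 0.0871
gripper_force: 0.0
```

```bash
cat >> h.py <<'E'
YR=-0.192056; TR=np.array([0.52495,0.04928]); RR=np.array([[np.cos(YR),-np.sin(YR)],[np.sin(YR),np.cos(YR)]])
def tool():
    from scipy.spatial.transform import Rotation as Q
    s=observe(); M=Q.from_quat(s["orientation"]).as_matrix(); y=RR.T@M[:2,1]
    print("t",s["clock"],"tcp",s["ee_pos"].round(4),"in riser",((s["ee_pos"][:2]-TR)@RR).round(4),"tool y in riser",y.round(3),"z",M[:,2].round(4),"q6",s["q"][5].round(3),"F",s["contact_force"].round(2),"w",s["grip_width"])
E
python3 -c "
from h import *
tool()"
```

```text
t 2.1 tcp [0.4376 0.0988 0.1533] in riser [-0.0952  0.0319] tool y in riser [-0.008 -1.   ] z [-0.002  -0.0012 -1.    ] q6 0.785 F [-0.45 -0.16 -0.56] w 0.08714871635539512
```

>>> step_arm --rows '[[[0.005,-0.0096,0],[0,0,0]],[[0.005,-0.0096,0],[0,0,0]],[[0.005,-0.0096,-0.005],[0,0,-0.008]],[[0,0,-0.015],[0,0,0]],[[0,0,-0.015],[0,0,0]],[[0,0,-0.015],[0,0,0]],[[0,0,-0.015],[0,0,0]],[[0,0,-0.01],[0,0,0]],[[0,0,-0.01],[0,0,0]],[[0,0,-0.005],[0,0,0]],[[0,0,0],[0,0,0]],[[0,0,0],[0,0,0]]]'

```text
clock: 3.3
ee_pos: [0.4529, 0.0726, 0.0644]
orientation: [0.995, -0.102, 0.0, -0.0]
contact_force: [0.1, -0.3, 0.5]
grip_width: 0.0872
gripper_force: 0.0
```

```bash
python3 -c "
from h import *
tool(); print(observe()['q'].round(3))
save(grab_frame('side'),'s1.png',(160,150,360,300),4)"
```

```text
t 3.3 tcp [0.4529 0.0726 0.0644] in riser [-0.0752  0.0091] tool y in riser [-0.011 -1.   ] z [ 7.e-04  2.e-04 -1.e+00] q6 0.852 F [ 0.14 -0.28  0.49] w 0.08715340827885988
[ 0.515  0.299 -0.598  0.    -0.673  0.852]
```

View pics/s1.png

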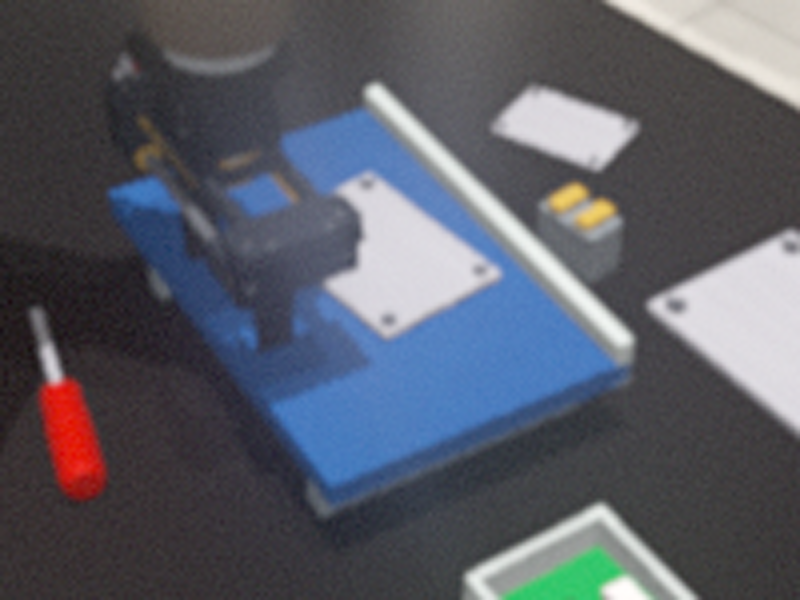

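The fingers (crop ~(270,320)) straddle the near side of the plate with a clear gap; the screwdriver is clear. I'll start pushing toward the fence.

>>> step_arm --rows '[[[0,-0.002,-0.002],[0,0,0.011]],[[0.0049,-0.00095,0],[0,0,0]],[[0.0049,-0.00095,0],[0,0,0]],[[0.0049,-0.00095,0],[0,0,0]],[[0.0049,-0.00095,0],[0,0,0]],[[0.0049,-0.00095,0],[0,0,0]],[[0.0049,-0.00095,0],[0,0,0]],[[0.0049,-0.00095,0],[0,0,0]],[[0.0049,-0.00095,0],[0,0,0]],[[0.0049,-0.00095,0],[0,0,0]],[[0.0049,-0.00095,0],[0,0,0]],[[0,0,0],[0,0,0]]]'

```text
clock: 4.55
ee_pos: [0.5023, 0.0608, 0.0621]
orientation: [0.995, -0.096, 0.0, -0.0]
contact_force: [-0.5, 0.6, 0.1]
grip_width: 0.0871
gripper_force: 0.0
```

```bash
python3 -c "
from h import *
tool()
save(grab_frame('top'),'t2.png',(175,160,365,305),4)"
```

```text
t 4.55 tcp [0.5023 0.0608 0.0621] in riser [-0.0245  0.007 ] tool y in riser [-0.001 -1.   ] z [ 6.e-04 -0.e+00 -1.e+00] q6 0.935 F [-0.53  0.6   0.11] w 0.0870506616683681
```

View pics/t2.png

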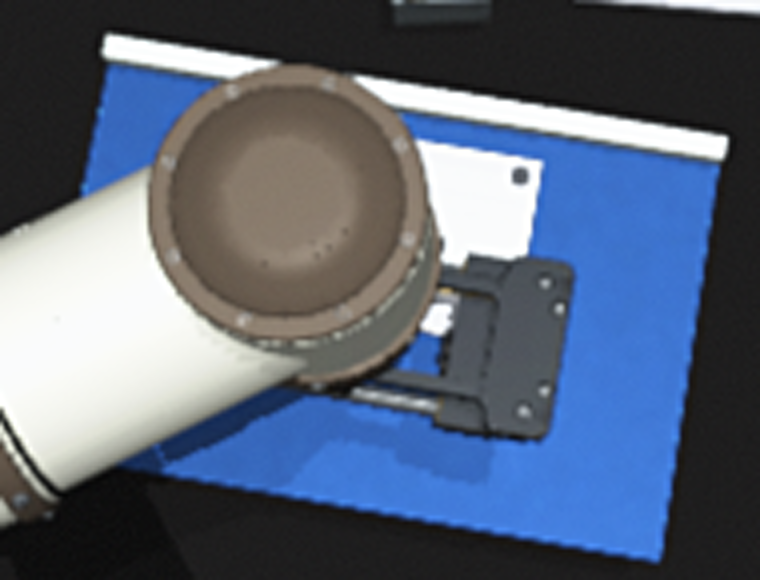

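The plate has rotated; its far edge is nearly parallel to the fence with a gap left (far-right corner at crop (541,159)). I'll continue with finer steps.

>>> step_arm --rows '[[[0.0029,-0.0006,0],[0,0,0]],[[0.0029,-0.0006,0],[0,0,0]],[[0.0029,-0.0006,0],[0,0,0]],[[0.001,-0.0002,0],[0,0,0]],[[0.001,-0.0002,0],[0,0,0]],[[0.001,-0.0002,0],[0,0,0]],[[0,0,0],[0,0,0]]]'

```text
clock: 5.3
ee_pos: [0.5133, 0.0585, 0.0621]
orientation: [0.995, -0.096, 0.0, 0.0]
contact_force: [-1.6, -0.2, -0.4]
grip_width: 0.0869
gripper_force: 0.5
```

>>> step_arm --rows '[[[0.001,-0.0002,0],[0,0,0]],[[0.001,-0.0002,0],[0,0,0]],[[0,0,0],[0,0,0]]]'

```text
clock: 5.6
ee_pos: [0.5155, 0.0582, 0.0621]
orientation: [0.995, -0.096, 0.0, -0.0]
contact_force: [-0.8, -0.2, 0.4]
grip_width: 0.0872
gripper_force: 0.4
```

```bash
python3 -c "
from h import *
tool()"
```

```text
t 5.6 tcp [0.5155 0.0582 0.0621] in riser [-0.011   0.0069] tool y in riser [-0.001 -1.   ] z [ 4.e-04  1.e-04 -1.e+00] q6 0.952 F [-0.82 -0.16  0.39] w 0.08723420367822492
```

Now 1 mm at a time until the force rises.

>>> step_arm --rows '[[[0.001,-0.0002,0],[0,0,0]],[[0,0,0],[0,0,0]]]'

```text
clock: 5.8
ee_pos: [0.5161, 0.0579, 0.0621]
orientation: [0.995, -0.096, -0.0, 0.0]
contact_force: [-2.2, -0.3, 1.1]
grip_width: 0.0869
gripper_force: 0.9
```

>>> step_arm --rows '[[[0.001,-0.0002,0],[0,0,0]],[[0,0,0],[0,0,0]]]'

```text
clock: 6.0
ee_pos: [0.5162, 0.0578, 0.0621]
orientation: [0.995, -0.096, -0.001, 0.0]
contact_force: [-4.9, 1.8, 2.3]
grip_width: 0.0868
gripper_force: 2.5
```

>>> step_arm --rows '[[[0.001,-0.0002,0],[0,0,0]],[[0,0,0],[0,0,0]]]'

```text
clock: 6.2
ee_pos: [0.5163, 0.0577, 0.062]
orientation: [0.995, -0.096, -0.002, 0.0]
contact_force: [-6.5, 4.2, 4.6]
grip_width: 0.0873
gripper_force: 3.9
```

It has stalled flush against the fence: x is constant while the force rises to about 6.5 N. I'll back off, lift, turn the tool -90°, part-close the fingers and move behind the plate's +y end.

>>> step_arm --rows '[[[-0.01,0.002,0],[0,0,0]],[[-0.01,0.002,0],[0,0,0]],[[0,0,0.02],[0,0,0]],[[0,0,0.03],[0,0,0]],[[0,0,0.02],[0,0,0]]]'

```text
clock: 6.7
ee_pos: [0.4987, 0.0618, 0.134]
orientation: [0.995, -0.096, 0.002, -0.0]
contact_force: [-0.1, 0.5, -0.4]
grip_width: 0.0868
gripper_force: 0.0
```

>>> step_arm --fingers 180 --squeeze 20 --rows '[[[0.0079,0.0081,0],[0,0,-0.131]],[[0.0079,0.0081,0],[0,0,-0.131]],[[0.0079,0.0081,0],[0,0,-0.131]],[[0.0079,0.0081,0],[0,0,-0.131]],[[0.0079,0.0081,0],[0,0,-0.131]],[[0.0079,0.0081,0],[0,0,-0.131]],[[0.0079,0.0081,0],[0,0,-0.131]],[[0.0079,0.0081,0],[0,0,-0.131]],[[0.0079,0.0081,0],[0,0,-0.131]],[[0.0079,0.0081,0],[0,0,-0.131]],[[0.0079,0.0081,0],[0,0,-0.131]],[[0.0079,0.0081,0],[0,0,-0.131]],[[0,0,0],[0,0,0]],[[0,0,0],[0,0,0]]]'

```text
clock: 8.1
ee_pos: [0.5925, 0.1587, 0.132]
orientation: [-0.636, 0.771, 0.0, -0.0]
contact_force: [0.1, -0.1, 0.1]
grip_width: 0.0256
gripper_force: 0.0
```

```bash
python3 -c "
from h import *
import pickle
tool(); print(observe()['q'].round(2))
f=grab_frame('side'); pickle.dump(f,open('f1.pkl','wb'))
save(f,'s3.png',(160,150,360,300),4)"
```

```text
t 8.1 tcp [0.5925 0.1587 0.132 ] in riser [0.0455 0.1203] tool y in riser [-1.    -0.001] z [-2.e-04 -1.e-04 -1.e+00] q6 -0.716 F [ 0.14 -0.11  0.13] w 0.025627678054775296
[ 0.53  0.44 -0.15  0.   -0.99 -0.72]
```

View pics/s3.png

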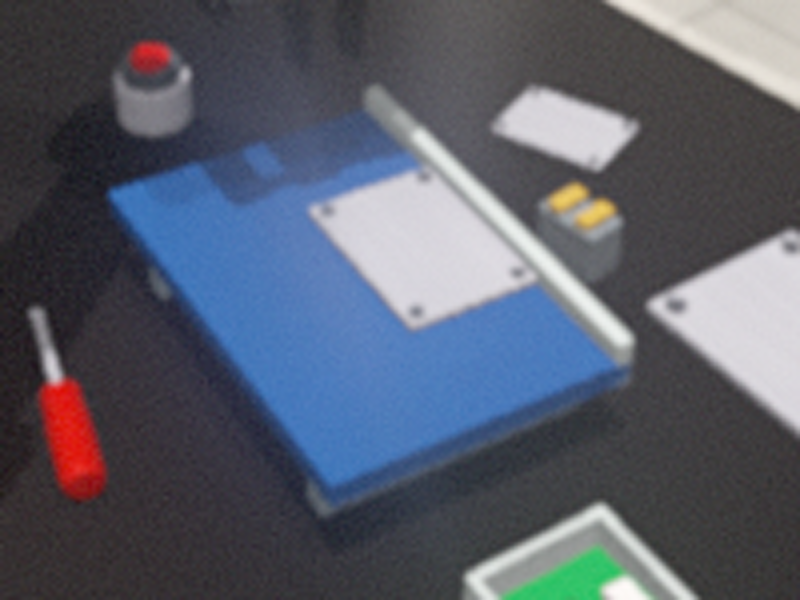

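The plate lies parallel to and against the fence. Its near corners are at crop (308,208) and (414,330), and its -y far corner is at about (542,281). I'll measure these.

```bash
python3 -c "
from h import *
import pickle
f=pickle.load(open('f1.pkl','rb'))
px=(np.array([[308,208],[414,330],[542,281]])+.5)/4-.5+np.array([160,150])
w=ray(f,px,.066);print(((w[:,:2]-TR)@RR).round(4))
print((proj(f,[[.5925,.1587,.132],[.5925,.1587,.06]])-[160,150])*4)
print((proj(f,[np.r_[TR+RR@np.array(p),.06] for p in([-.1,.15],[-.1,-.15])])-[160,150])*4)"
```

```text
[[ 0.0004  0.0605]
 [-0.0001 -0.0734]
 [ 0.09   -0.0743]]
[[321.63513884  55.16748274]
 [324.33862686 145.09557545]]
[[104.20528482 187.70942329]
 [325.14460137 481.1850067 ]]
```

>>> step_arm --rows '[[[-0.002,0.0004,-0.015],[0,0,0]],[[0,0,-0.015],[0,0,0]],[[0,0,-0.015],[0,0,0]],[[0,0,-0.012],[0,0,0]],[[0,0,-0.008],[0,0,0]],[[0,0,-0.004],[0,0,0]],[[0,0,0],[0,0,0]],[[0,0,0],[0,0,0]]]'

```text
clock: 8.95
ee_pos: [0.5914, 0.1593, 0.0637]
orientation: [-0.635, 0.772, -0.0, 0.001]
contact_force: [0.0, 0.4, 0.3]
grip_width: 0.0258
gripper_force: 0.0
```

```bash
python3 -c "
from h import *
tool()"
```

```text
t 8.95 tcp [0.5914 0.1593 0.0637] in riser [0.0443 0.1207] tool y in riser [-1.     0.002] z [ 1.e-03  3.e-04 -1.e+00] q6 -0.721 F [0.01 0.44 0.27] w 0.025841467111997606
```

Next, lower by 1.2 mm and push along -y of the riser, first 100 mm.

>>> step_arm --rows '[[[0,0,-0.0012],[0,0,0]],[[-0.00095,-0.0049,0],[0,0,0]],[[-0.0019,-0.0098,0],[0,0,0]],[[-0.0019,-0.0098,0],[0,0,0]],[[-0.0019,-0.0098,0],[0,0,0]],[[-0.00095,-0.0049,0],[0,0,0]],[[-0.00095,-0.0049,0],[0,0,0]],[[-0.00095,-0.0049,0],[0,0,0]],[[-0.00095,-0.0049,0],[0,0,0]],[[-0.00095,-0.0049,0],[0,0,0]],[[-0.00095,-0.0049,0],[0,0,0]],[[-0.00095,-0.0049,0],[0,0,0]],[[-0.00095,-0.0049,0],[0,0,0]],[[-0.00095,-0.0049,0],[0,0,0]],[[-0.00095,-0.0049,0],[0,0,0]],[[-0.00095,-0.0049,0],[0,0,0]],[[-0.00095,-0.0049,0],[0,0,0]],[[-0.00095,-0.0049,0],[0,0,0]],[[-0.00095,-0.0049,0],[0,0,0]],[[0,0,0],[0,0,0]]]'

```text
clock: 10.95
ee_pos: [0.5706, 0.0553, 0.0619]
orientation: [-0.635, 0.772, 0.0, -0.001]
contact_force: [-0.1, -0.6, -0.3]
grip_width: 0.0254
gripper_force: 0.0
```

```bash
python3 -c "
from h import *
import pickle
tool()
f=grab_frame('side'); pickle.dump(f,open('f2.pkl','wb'))
save(f,'s4.png',(160,150,360,300),4)"
```

```text
t 10.95 tcp [0.5706 0.0553 0.0619] in riser [0.0437 0.0146] tool y in riser [-1.     0.003] z [-9.e-04 -6.e-04 -1.e+00] q6 -0.574 F [-0.14 -0.61 -0.25] w 0.025381025610209138
```

View pics/s4.png

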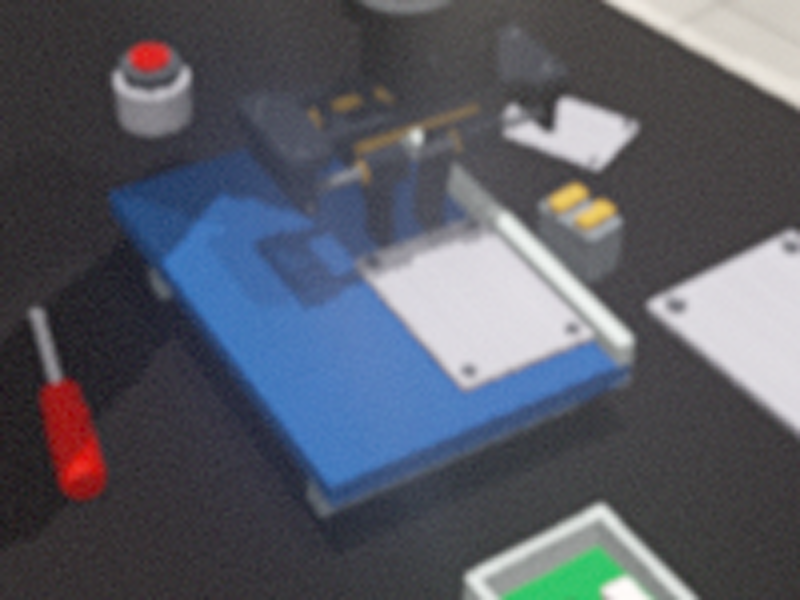

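The plate is sliding along the fence, with its leading near corner at (466,391), trailing near corner at (357,264), and far leading corner at about (598,340).

```bash
python3 -c "
from h import *
import pickle
f=pickle.load(open('f2.pkl','rb'))
px=(np.array([[357,264],[466,391],[598,338]])+.5)/4-.5+np.array([160,150])
w=ray(f,px,.066);print(((w[:,:2]-TR)@RR).round(4))"
```

```text
[[ 0.0003 -0.0037]
 [-0.0008 -0.1328]
 [ 0.0899 -0.134 ]]
```

>>> step_arm --rows '[[[-0.00095,-0.0049,0],[0,0,0]],[[-0.00095,-0.0049,0],[0,0,0]],[[-0.00095,-0.0049,0],[0,0,0]],[[-0.00095,-0.0049,0],[0,0,0]],[[-0.00095,-0.0049,0],[0,0,0]],[[-0.00095,-0.0049,0],[0,0,0]],[[-0.00095,-0.0049,0],[0,0,0]],[[-0.00095,-0.0049,0],[0,0,0]],[[-0.0005,-0.0025,0],[0,0,0]],[[-0.0005,-0.0025,0],[0,0,0]],[[-0.0002,-0.001,0],[0,0,0]],[[-0.0002,-0.001,0],[0,0,0]],[[0,0,0],[0,0,0]]]'

```text
clock: 12.3
ee_pos: [0.5621, 0.01, 0.062]
orientation: [-0.635, 0.772, -0.0, -0.0]
contact_force: [-1.0, -0.2, 0.2]
grip_width: 0.0261
gripper_force: 0.1
```

```bash
python3 -c "
from h import *
import pickle
tool()
f=grab_frame('side'); g=grab_frame('top'); pickle.dump((f,g),open('f3.pkl','wb'))
a=cv2.resize(f['image'][205:305,230:330,::-1],(400,400),interpolation=2)
b=cv2.resize(g['image'][180:305,270:370,::-1],(400,500),interpolation=2)[:400]
cv2.imwrite('pics/c5.png',np.hstack([a,b]))"
```

```text
t 12.3 tcp [0.5621 0.01   0.062 ] in riser [ 0.044  -0.0315] tool y in riser [-1.     0.002] z [ 1.e-04 -2.e-04 -1.e+00] q6 -0.5 F [-0.98 -0.21  0.18] w 0.026146492058629428
```

View pics/c5.png

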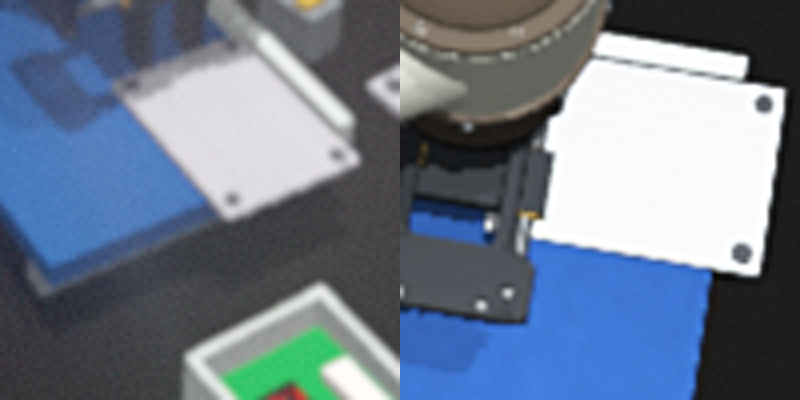

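The plate now juts past the riser end and stays flush. Leading corners: side crop (228,221) and (359,157); top crop (385,88) and (361,275).

```bash
python3 -c "
from h import *
import pickle
f,g=pickle.load(open('f3.pkl','rb'))
for c,p,o in((f,[[118,91],[228,221],[359,157]],[230,205]),(g,[[385,88],[361,275]],[270,180])):
    w=ray(c,(np.array(p)+.5)/4-.5+np.array(o),.066);print(((w[:,:2]-TR)@RR).round(4))"
```

```text
[[ 0.0002 -0.0541]
 [-0.0017 -0.1782]
 [ 0.0911 -0.1732]]
[[ 0.0906 -0.1707]
 [ 0.0003 -0.172 ]]
```

The top view gives the leading edge at y = -0.1715 m, which agrees with the TCP position plus the 10 mm finger half-width. About 22 mm remain.

>>> step_arm --rows '[[[-0.00095,-0.0049,0],[0,0,0]],[[-0.00095,-0.0049,0],[0,0,0]],[[-0.00095,-0.0049,0],[0,0,0]],[[-0.0006,-0.0029,0],[0,0,0]],[[-0.0002,-0.002,0],[0,0,0]],[[-0.0002,-0.001,0],[0,0,0]],[[-0.0002,-0.001,0],[0,0,0]],[[0,0,0],[0,0,0]],[[0,0,0],[0,0,0]]]'

```text
clock: 13.3
ee_pos: [0.5582, -0.0116, 0.062]
orientation: [-0.635, 0.772, -0.0, 0.0]
contact_force: [0.6, 0.9, 1.7]
grip_width: 0.0256
gripper_force: 0.6
```

```bash
python3 -c "
from h import *
tool()"
```

```text
t 13.3 tcp [ 0.5582 -0.0116  0.062 ] in riser [ 0.0442 -0.0534] tool y in riser [-1.     0.002] z [ 2.e-04 -2.e-04 -1.e+00] q6 -0.464 F [0.58 0.91 1.67] w 0.0256182761435652
```

Reached the target. I'll retreat along +y, lift well clear and away, and check.

>>> step_arm --rows '[[[0.001,0.0049,0],[0,0,0]],[[0.002,0.0098,0],[0,0,0]],[[0.003,0.015,0],[0,0,0]],[[0,0,0.02],[0,0,0]],[[0,0,0.03],[0,0,0]],[[0,0,0.04],[0,0,0]],[[0,0,0.04],[0,0,0]],[[-0.01,0.04,0],[0,0,0]],[[-0.01,0.04,0],[0,0,0]],[[-0.01,0.04,0],[0,0,0]],[[-0.01,0.04,0],[0,0,0]],[[-0.01,0.04,0],[0,0,0]],[[-0.01,0.04,0],[0,0,0]],[[0,0,0],[0,0,0]]]'

```text
clock: 14.7
ee_pos: [0.5028, 0.2633, 0.1918]
orientation: [-0.638, 0.77, 0.0, 0.0]
contact_force: [-0.5, -0.3, 0.1]
grip_width: 0.0257
gripper_force: 0.0
```

```bash
python3 -c "
from h import *
import pickle
tool()
f=grab_frame('side'); g=grab_frame('top'); pickle.dump((f,g),open('f4.pkl','wb'))
save(g,'t6.png',(190,150,390,300),4)"
```

```text
t 14.7 tcp [0.5028 0.2633 0.1918] in riser [-0.0626  0.2058] tool y in riser [-1.    -0.004] z [ 5.e-04  8.e-04 -1.e+00] q6 -0.955 F [-0.53 -0.29  0.15] w 0.025659881773475883
```

View pics/t6.png

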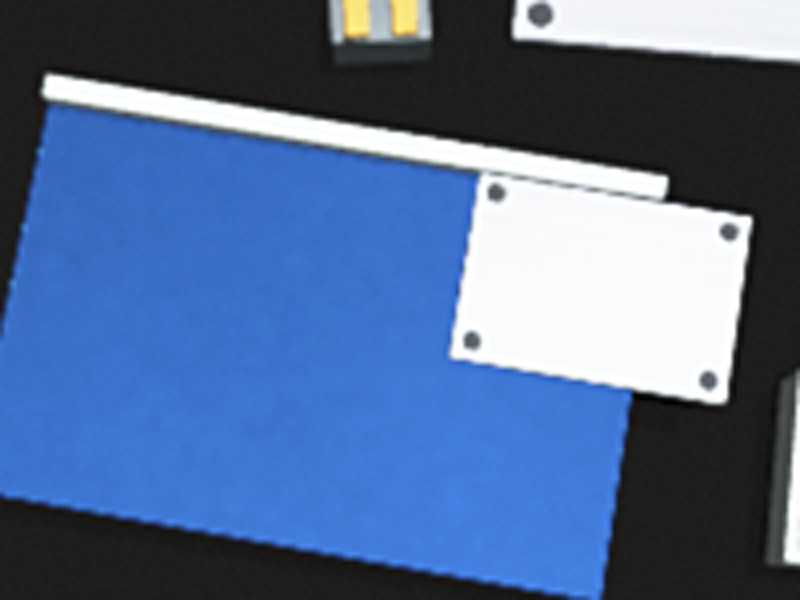

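The plate lies flush along the fence and overhangs the end. Its corners are at crop (480,173), (752,216), (727,404) and (451,357).

```bash
python3 -c "
from h import *
import pickle
f,g=pickle.load(open('f4.pkl','rb'))
w=ray(g,(np.array([[480,173],[752,216],[727,404],[451,357]])+.5)/4-.5+np.array([190,150]),.066)
r=(w[:,:2]-TR)@RR; print(r.round(4)); print(fit([[.045,.065],[.045,-.065],[-.045,-.065],[-.045,.065]],r))
f0=pickle.load(open('f0.pkl','rb'))
d=np.abs(f['image'].astype(int)-f0['side']['image']).max(2)
for n,(x,y,X,Y) in dict(housing=(270,275,355,355),relay=(293,193,317,222),driver=(165,225,188,277),button=(186,158,210,186)).items(): print(n,(d[y:Y,x:X]>50).mean().round(3))"
```

```text
[[ 0.0895 -0.0625]
 [ 0.0905 -0.1932]
 [-0.0003 -0.1937]
 [-0.0003 -0.0633]]
(np.float64(0.005304910862658178), array([ 0.04485171, -0.128168  ]), array([0.00045025, 0.00041277, 0.00054088, 0.00018709]))
housing 0.0
relay 0.01
driver 0.0
button 0.003
```

The plate is flush (x = 44.9 mm, yaw 0.005 rad), 43 mm juts out, and the other things have not moved. Handing in.

```bash
python3 -c "
from cell import job_done
print(job_done())"
```

```text
the job is handed in; nothing more can be done
None
```

The cover plate is flush against the fence with about 43 mm (a third of its length) jutting past the riser end on the housing side; the other things were not moved, and the job was handed in at about 15 s.

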